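# Set the size stop and lock the ring mandrel

## Task

On the jeweller's sizing fixture, turn the black winged knob until the tip of the brass pointer lines up with the black line on the index block. Then swing the hinged keeper bar shut over the ring mandrel, fully home against its stop so that it clicks past the spring detent, and let go. Leave the mandrel lying in its V-blocks and do not knock the other things on the bench about.

Things in the scene. Friction and masses are not known exactly. Their poses are not given: they have to be found in the camera images.
- fixture: Sizing fixture fixed to the bench: steel base plate 200 (x) x 250 (y) x 18 mm; origin at the centre of its underside; (x, y) below are in its frame, mm. Pointer rail along y at x -52; V-blocks for the mandrel at y -80 and 70; keeper hinge post at (75, -30); catch post with the spring detent at (-25, -35), 56 high, the bar's end stop beside it at (-26, -15), 24 x 8, 80 high.
- knob (a joint): Turn of the knob in rad, 0 to 3.6; grows clockwise seen from above. It starts between 0 and 0.5. One rad moves the pointer 12 mm towards the fixture's +y. It stays where it is left (about 0.06 N m to turn).
- knob_grip (a point): On the knob's upright axis at grip height, fixture (-52, 85), 78 above the bench: middle of the black wing, a bar 60 long x 16 thick, 56 to 84 above the bench. Its x axis lies along the wing (parallel to the fixture's x at knob 0) and turns with it; grip across the 16 mm. Below: a disc 48 wide on a 50 x 50 housing.
- pointer_tip (a point): Tip of the cone-shaped brass pointer, at fixture x -78, height 36, on a small brass carriage (26 x 22 x 16) that the knob drives along the fixture's y. It points to the fixture's -x.
- mark: Aluminium index block, 20 (x) x 24 (y) x 14 high, fixed on the base plate at fixture x -88, beside the pointer's path, at the start always some way to the pointer's +y side; a black line 3 wide runs along its x across the middle of its top. Origin: centre of its underside; axes parallel to the fixture's; the line is at its y = 0.
- keeper (a joint): Angle of the keeper bar, rad: 0 = fully shut against the stop, in the detent, pointing to the fixture's -x; grows to 2.0 as it swings open, level, anticlockwise seen from above (towards the fixture's -y). Stays where left; the last 0.13 rad needs about 5 N at the handle to pass the spring detent. Starts at 1.0 to 1.7.
- keeper_handle (a point): On the keeper bar's upright steel handle pin, 100 above the bench. The pin stands on the bar 78 from the hinge axis, 14 diameter, 76 to 119 above the bench, its top 5 mm a cap of 18 diameter. The bar is 112 long from the hinge, 20 wide, 66 to 76 above the bench.
- keeper_hinge (a point): On the upright hinge axis of the keeper bar, at the bar's top face (76 above the bench).
- mandrel: Ring mandrel, loose: a tapered steel rod 200 long, 25 diameter at its -y end and 14 at its +y end, lying along the fixture's y in the V-blocks; origin at its middle, on its axis, 44 above the bench.
- hammer: Hammer 200 long lying beside the fixture, on its -y side.
- graver: Handled tool 150 long with wooden handle, lying beside the fixture, on its +y side.
- dapping_weight: Small brass weight, 32 diameter, 26 high, standing on the base plate near its +x +y corner.
- dish: White ceramic dish 90 wide, 30 high, on the bench.
- jar: Amber glass jar 64 wide, 70 high, on the bench.
- bench_block: Steel block 70 x 70 x 30 on the bench.
- wax_spool: Wooden spool 60 wide, 40 high, on the bench.

How it is judged (in metres and radians):
On the way, in this order (a step that is already met when the one before it is completed fails the run):
1. the pointer tip is set to the line while the keeper is still open (y of pointer_tip in the frame of mark between -0.0025 and 0.0025 m and value of joint keeper above 0.5 rad), for 0.3 s.
2. the keeper bar is home in its detent (value of joint keeper below 0.035 rad), for 0.2 s.
At the end, for the whole second after the job is handed in: The pointer tip is within 2.5 mm of the index line (along the fixture's y), the keeper bar is within 0.035 rad of fully shut (past its detent), and the mandrel lies still in its V-blocks within 15 mm of where it began (y of pointer_tip in the frame of mark between -0.0025 and 0.0025 m and value of joint keeper below 0.035 rad and z of mandrel in the frame of fixture between 0.04 and 0.05 m and distance of mandrel from where it was at the start of the episode below 0.015 m and linear speed of mandrel below 0.01 m/s); the robot touches nothing.
It fails at once if another thing on the bench is moved more than 30 mm (distance of any of hammer, graver, dapping_weight, dish, jar, bench_block, wax_spool from where it was at the start of the episode above 0.03 m).
It fails at once if the mandrel is knocked out of its V-blocks (distance of mandrel from where it was at the start of the episode above 0.04 m).
It also fails if it takes over 58 s, if anything falls off the work surface, if the arm or the gripper's body presses on something with over 40 N, if the wrist force passes 120 N, or if a joint passes its speed limit or range.

## Robot

A 6-joint arm with a two-finger parallel gripper is mounted at the origin on the work surface. World frame = base frame: x ahead of the robot, y to its left, z up, the work surface at z = 0. Lengths are in m, angles in degrees, forces in N, time in s.
With the tool pointing down it reaches from about 0.325 to 0.775 m from the base axis. Payload 5.5 kg.
Tool frame: the origin (TCP) lies at the very end of the fingers, on their centre line; the grasp point (between the pads) lies 19 mm behind it (bot.grip_depth is the distance from the TCP to the grasp point, in m); z points along the fingers, y is the line along which they close (so a half turn about z gives the same grasp; the last joint's range is limited). The gripper opens to 85 mm and grips with 20 to 120 N. Pads are 22 mm wide; open, the fingers measure 114 mm over their backs; the gripper's body (76 mm by 85 mm) begins 54 mm behind the grasp point. The pads swing forward as they close: fully open they stand 13 mm farther back than shut.
Start: joints at [67.111, 5.22, 70.514, -0, 104.267, -3.249], TCP at [0.202, 0.565, 0.231] pointing down, gripper open.
Joint ranges: [-164.24, 164.24], [-49.07, 125.15], [9.68, 141.18], [-86.29, 266.29], [3.28, 154.24], [-151.56, 151.56]. Speed limits (degrees/s): [147.25, 147.25, 172.46, 180, 180, 180].

## Interface

Orientations are given as [roll, pitch, yaw] about the fixed x, y, z axes, in that order (R = Rz(yaw) Ry(pitch) Rx(roll)).
In Python, from workcell import status, eyes, order, bot gives the robot as it stands.
- The arm moves only by the tool apply_moves, never from a script. Its argument "targets" is a list of rows, each an object of numbers: "x", "y", "z": the shift along the tool's x, y, z each as a share of 150 mm, from -1 to 1; "ax", "ay", "az": the turn, a rotation vector about the tool's x, y, z each as a share of 0.1 rad, from -1 to 1. In form: [{"x": .., "y": .., "z": .., "ax": .., "ay": .., "az": ..}, ...]. A call has exactly 8 rows; each row shifts and turns the commanded pose from where the row before left it, along the tool's axes as they then stand; what a row does not reach is not made up. A row lasts 1/12 s, in which the tool goes at most 41.7 mm and 7.16 degrees, less where a joint would pass 70% of its speed; a pose out of reach is approached as far as the arm can. A call with a number of a shift or a turn outside -1 to 1 is refused whole. A call with a gripper value outside its range is refused whole. "grip" is the opening, from -1 (shut) to 1 (fully open), set as the call begins (left out, the last holds). The fingers move at their own pace and stop on an object; "grip_force" is the grip in N (left out, the last holds). Time passes only in rows, so rows that do not move let the fingers close, or fill a call up. It gives the time, the measured TCP pose, the force, the opening and the grip force at its end, in the units of the state.
- status.sense(): the state, without advancing time (a new reading comes with each control period).
- eyes.camera(name): name is "scene" or "top" or "wrist"; returns the picture (480x640x3 uint8, red, green, blue); there is no depth.
- eyes.calibration(name): a dict with "mtx" (3x3 intrinsics, pixels), "position" and "attitude" of the camera in the world. Camera axes: x right, y up, looking along -z (the intrinsics and any distortion apply to the point x, -y, -z); pixel columns grow to the right and rows downward; lengths in m; the calibration is good to about 2 mm. The wrist camera is an equidistant fisheye: a pixel r from the principal point sees the ray r / f radians off the axis. A picture is of the moment at which its call begins: read the wrist's pose just before it. calibration takes no time and is no camera call; for the wrist camera it gives the pose at the moment of the call.
- order.job_done(): hands the job in; it is judged then, once.
The state is a dict: "t": time; "joints": joint angles; "joint_vel": joint speeds; "effort": joint torques, N m; "ee_pos": TCP position; "orientation": TCP orientation; "contact_force": force on the tool from outside, world axes, zero at the start; "torque": the same for the moment, N m; "finger_gap": opening from 0.0 (shut) to 1.0 (fully open); "gripper_force": force on a finger pad.
Only numpy, scipy, OpenCV 4.12 (cv2) and the standard library are available. Lean on these libraries where they do the work, as an engineer would, in place of code of your own. Each camera call takes 0.05 s, during which the arm holds its last target. There are 200 camera calls.

## Working session

There is one attempt and no reset: what is moved stays moved. The work goes in short steps, Python scripts to look and compute and a tool call to move; the robot and the scene stay as the last step left them, time stands still between calls to the robot, and variables do not carry over. Pictures are saved under pics/ and viewed, at most 10 in all, crops included, and the job is handed in when it is done.

Besides the shell and the picture viewer there is one more tool, called as a command line: name --argument value ..., lists and objects as JSON in quotes. apply_moves: Moves the arm, as the interface text tells. Its arguments: {"type":"object","properties":{"targets":{"type":"array"},"grip":{"type":"number"},"grip_force":{"type":"number"}},"required":["targets"]}

```bash
mkdir -p pics; ls; python3 - <<'E'
from workcell import status, eyes
import cv2, json
print(status.sense())
for n in ["scene","top"]:
    c=eyes.calibration(n); print(n,c)
    im=eyes.camera(n); cv2.imwrite(f"pics/{n}0.png",im[:,:,::-1])
E
```

```text
pics
{'t': 0.0, 'joints': array([ 6.71111383e+01,  5.26200372e+00,  7.05816045e+01,  9.32729857e-04,
        1.04266825e+02, -3.24943945e+00]), 'joint_vel': array([ 0.04368528,  0.0238701 ,  0.0821679 ,  0.00885512,  0.00227666,
       -0.07460958]), 'effort': array([-1.55269747e-03, -4.58724225e+01, -4.18026531e+01, -5.84459303e-05,
        1.13914919e-02, -4.15976638e-05]), 'ee_pos': array([0.20155396, 0.56483374, 0.23016512]), 'orientation': array([-1.79889795e+02, -7.16265858e-03,  1.60360800e+02]), 'contact_force': array([ 0.41907796,  0.25743481, -0.67314978]), 'torque': array([-0.02449221,  0.03960305, -0.04715059]), 'gripper_force': 0.0, 'finger_gap': 1.0002081917706953}
scene {'mtx': array([[602.20892531,   0.        , 320.41172577],
       [  0.        , 602.20892531, 238.83326048],
       [  0.        ,   0.        ,   1.        ]]), 'position': array([1.03636757, 0.58108103, 1.21047269]), 'attitude': array([ 34.89265784,  -0.42466893, 140.6899122 ])}
top {'mtx': array([[564.41490117,   0.        , 312.39410423],
       [  0.        , 564.41490117, 244.38779807],
       [  0.        ,   0.        ,   1.        ]]), 'position': array([0.44979511, 0.00475123, 1.32521567]), 'attitude': array([  5.28091462,   0.22521905, -89.2391415 ])}
```

View pics/top0.png

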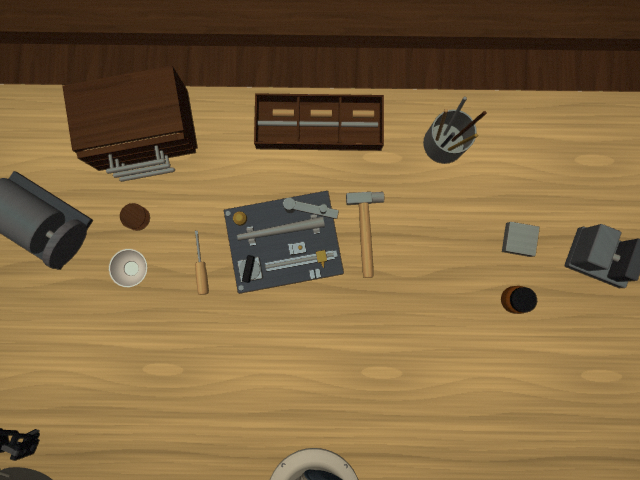

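View pics/scene0.png

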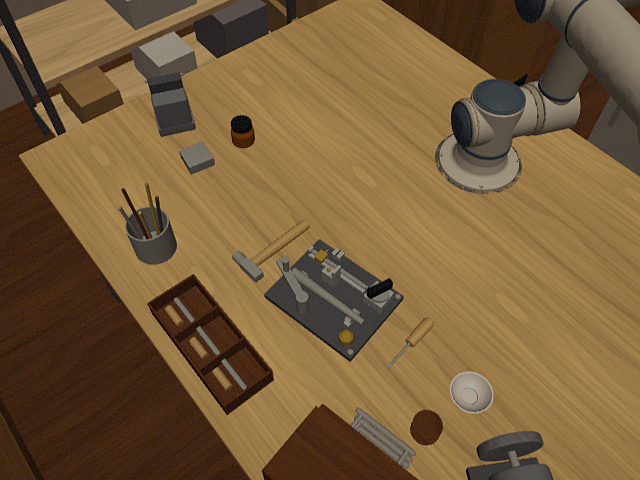

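The top view shows the fixture at about (284,242), the knob wing at (249,268), the pointer at (321,257), the index block at (315,273) and the keeper handle near (290,205). The scene view shows the same layout, with the handle pin top near (285,262) and the wing at (380,288).

```bash
cat > h.py <<'E'
import numpy as np, cv2
from scipy.spatial.transform import Rotation as Ro
from workcell import status, eyes, order, bot
def grab(n):
    c=eyes.calibration(n); return eyes.camera(n)[:,:,::-1].copy(), c
def rays(c,px,fish=False):
    K=c["mtx"]; px=np.atleast_2d(np.asarray(px,float))
    u=(px-[K[0,2],K[1,2]])/[K[0,0],K[1,1]]
    if fish:
        r=np.linalg.norm(u,axis=1)+1e-12; d=np.c_[u[:,0]/r*np.sin(r),-u[:,1]/r*np.sin(r),-np.cos(r)]
    else: d=np.c_[u[:,0],-u[:,1],-np.ones(len(u))]
    return Ro.from_euler("xyz",c["attitude"],degrees=True).apply(d)
def plane(c,px,z,fish=False):
    d=rays(c,px,fish); p=c["position"]; return p+d*((z-p[2])/d[:,2])[:,None]
def tri(ca,pa,cb,pb,fa=False,fb=False):
    da=rays(ca,pa,fa)[0]; db=rays(cb,pb,fb)[0]; a,b=np.array(ca["position"]),np.array(cb["position"])
    s=np.linalg.lstsq(np.c_[da,-db],b-a,rcond=None)[0]; P,Q=a+s[0]*da,b+s[1]*db
    return (P+Q)/2,np.linalg.norm(P-Q)
def toF(p,o,yaw):
    c,s=np.cos(yaw),np.sin(yaw); return (np.asarray(p)[...,:2]-o)@np.array([[c,-s],[s,c]])
def toW(f,o,yaw):
    c,s=np.cos(yaw),np.sin(yaw); return np.asarray(f)@np.array([[c,s],[-s,c]])+o
E
python3 - <<'E'
from h import *
for n,roi in [("top",(215,185,350,300)),("scene",(255,230,410,365))]:
    im=cv2.imread(f"pics/{n}0.png"); c=eyes.calibration(n)
    x0,y0,x1,y1=roi; sub=im[y0:y1,x0:x1]
    hsv=cv2.cvtColor(sub,cv2.COLOR_BGR2HSV)
    m=((hsv[...,2]<95)&(hsv[...,1]<70)).astype(np.uint8)
    m=cv2.morphologyEx(m,cv2.MORPH_OPEN,np.ones((3,3)))
    ct=max(cv2.findContours(m,cv2.RETR_EXTERNAL,cv2.CHAIN_APPROX_NONE)[0],key=cv2.contourArea)
    w=plane(c,ct[:,0]+[x0,y0],0.018)[:,:2]
    r=cv2.minAreaRect((w*1000).astype(np.float32)); print(n,r, cv2.boxPoints(r).round(0).tolist())
    big=cv2.resize(sub,None,fx=5 if n=="top" else 4,fy=5 if n=="top" else 4,interpolation=cv2.INTER_CUBIC)
    cv2.imwrite(f"pics/{n}_crop.png",big); print(big.shape)
E
```

```text
top ((577.346923828125, 80.32291412353516), (198.01809692382812, 247.97854614257812), 11.313230514526367) [[456.0, 182.0], [505.0, -61.0], [699.0, -22.0], [650.0, 221.0]]
(575, 675, 3)
scene ((583.6142578125, 84.5524673461914), (193.74908447265625, 249.44618225097656), 11.489339828491211) [[464.0, 187.0], [514.0, -57.0], [703.0, -18.0], [654.0, 226.0]]
(540, 620, 3)
```

View pics/top_crop.png

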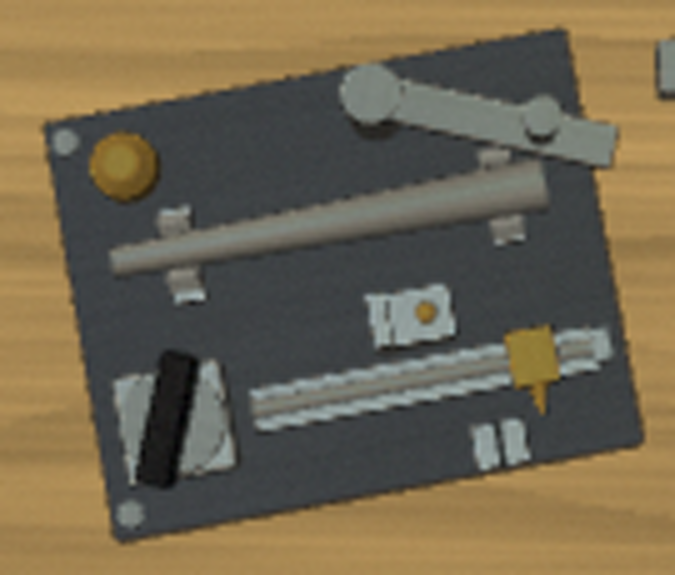

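View pics/scene_crop.png

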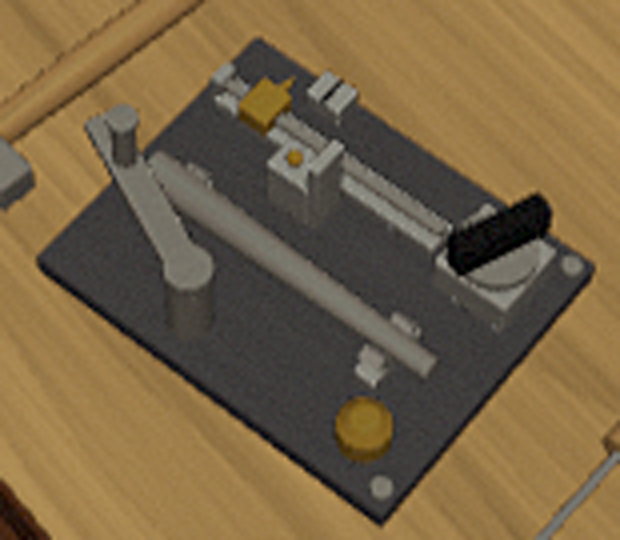

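The top crop shows the wing centred at (168,420) with ends (180,357) and (155,480). The handle cap is at (543,115), the hinge cap at (371,93), the pointer tip at (543,413) and the index line through (500,446). The scene crop shows the handle cap at (123,118), the hinge cap at (190,268), the tip at (292,80), the line at (332,93) and the wing around (500,230).

```bash
python3 - <<'E'
from h import *
ct,cs=eyes.calibration("top"),eyes.calibration("scene")
T=lambda p:(np.array(p)+.5)/5-.5+[215,185]
S=lambda p:(np.array(p)+.5)/4-.5+[255,230]
o=np.array([.578,.081]); yaw=np.radians(11.35)
P={"handle":((543,115),(123,118)),"hinge":((371,93),(190,268)),"wing":((168,420),(500,228)),"tip":((543,413),(292,80)),"mark":((500,446),(332,93)),"weight":((122,164),(364,418))}
for k,(a,b) in P.items():
    p,e=tri(ct,T(a),cs,S(b)); print(k,p.round(4),"gap",round(e,4),"fix",(toF(p,o,yaw)*1000).round(1))
    if k=="handle":h=plane(ct,T(a),.119)[0]
    if k=="hinge":g=plane(ct,T(a),.076)[0]
a,b=plane(ct,T((180,357)),.084)[0],plane(ct,T((155,480)),.084)[0]
print("wing",(a+b)/2,np.linalg.norm(a-b),np.degrees(np.arctan2(*(a-b)[1::-1])))
print("wingF",toF((a+b)/2,o,yaw))
print("hinge",g,"handle",h,np.linalg.norm((g-h)[:2]),toF(g,o,yaw),toF(h,o,yaw))
d=toF(h,o,yaw)-toF(g,o,yaw); print("keeper rad", np.arctan2(-d[1],-d[0]))
tp,mk=toF(plane(ct,T((543,413)),.036)[0],o,yaw),toF(plane(ct,T((500,446)),.032)[0],o,yaw); print(tp,mk)
k=toW([-.052,.085],o,yaw); print("knob nominal",k,"hinge nominal",toW([.075,-.030],o,yaw))
print(status.sense()["ee_pos"], eyes.calibration("wrist"))
E
```

```text
handle [ 0.6407 -0.0106  0.1178] gap 0.0022 fix [  43.4 -102.1]
hinge [0.6562 0.066  0.0763] gap 0.0024 fix [ 73.7 -30. ]
wing [0.5091 0.1531 0.0758] gap 0.0012 fix [-53.4  84.3]
tip [ 0.5167 -0.0137  0.0344] gap 0.0008 fix [-78.8 -80.8]
mark [0.5017 0.0056 0.0289] gap 0.0003 fix [-89.7 -58.9]
weight [0.6283 0.1809 0.041 ] gap 0.0005 fix [69.  88.1]
wing [0.50982696 0.1519348  0.084     ] 0.055155877989863704 -10.151457266043963
wingF [-0.05287971  0.08296413]
hinge [0.65707688 0.06522853 0.076     ] handle [ 0.64127581 -0.01129702  0.119     ] 0.07813983916982194 [ 0.07442655 -0.0310255 ] [ 0.04387413 -0.10294479]
keeper rad 1.1690820645156206
[-0.07864487 -0.08109467] [-0.08968891 -0.05903126]
knob nominal [0.51028879 0.15410399] hinge nominal [0.6574373  0.06634684]
[0.20161279 0.5648592  0.2302581 ] {'mtx': array([[371.64829954,   0.        , 316.30445054],
       [  0.        , 371.64829954, 244.78163952],
       [  0.        ,   0.        ,   1.        ]]), 'position': array([0.12839502, 0.59052668, 0.3727318 ]), 'attitude': array([-17.54915558,   0.17196217,  70.37308779])}
```

apply_moves --targets '[{"x": -0.18, "y": -0.12}, {"x": -0.18, "y": -0.12}, {"x": -0.18, "y": -0.12}, {"x": -0.18, "y": -0.12}, {"x": -0.18, "y": -0.12}, {"x": -0.18, "y": -0.12}, {"x": -0.18, "y": -0.12}, {"x": -0.18, "y": -0.12}]'

```text
$.targets[0]: bad value
```

apply_moves --targets '[{"x": -0.18, "y": -0.12}, {"x": -0.18, "y": -0.12}, {"x": -0.18, "y": -0.12}, {"x": -0.18, "y": -0.12}, {"x": -0.18, "y": -0.12}, {"x": -0.18, "y": -0.12}, {"x": -0.18, "y": -0.12}, {"x": 0, "y": 0}]' --grip 0.2

```text
$.targets[0]: bad value
```

```bash
cat >> h.py <<'E'
def go(p,yaw=None):
    "tool-frame shift to world point p (x,y,z) in shares, and yaw turn in 0.1 rad shares"
    s=status.sense(); R=Ro.from_euler("xyz",s["orientation"],degrees=True)
    d=R.inv().apply(np.array(p)-s["ee_pos"])/.15
    print("t",s["t"],"pos",s["ee_pos"].round(4),"ori",s["orientation"].round(2),"gap",round(s["finger_gap"],3))
    print("F",s["contact_force"].round(1),"M",s["torque"].round(2),"pad",s["gripper_force"])
    print("shares",d.round(3), "az", None if yaw is None else round(-np.radians((yaw-s["orientation"][2]+180)%360-180)/.1,2))
E
python3 - <<'E'
from h import *
go([.51,.153,.120],169.5)
c=eyes.calibration("wrist"); im=eyes.camera("wrist")[:,:,::-1]; cv2.imwrite("pics/w1.png",im)
print(c["position"],c["attitude"])
E
```

```text
t 0.1 pos [0.2016 0.5649 0.2303] ori [-1.7990e+02 -1.0000e-02  1.6036e+02] gap 1.001
F [ 0.2 -0.   0.1] M [ 0.02  0.02 -0.  ] pad 0.0
shares [-2.859 -1.894  0.738] az -1.6
[0.12839502 0.59052668 0.3727318 ] [-17.54915558   0.17196217  70.37308779]
```

View pics/w1.png

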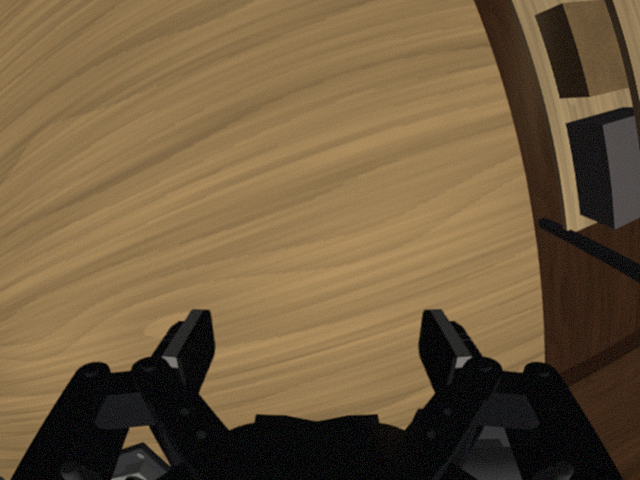

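The wrist picture shows only the bench and the open fingers. The moves were refused because every row needs all six numbers.

apply_moves --targets '[{"x": -0.18, "y": -0.12, "z": 0, "ax": 0, "ay": 0, "az": 0}, {"x": -0.18, "y": -0.12, "z": 0, "ax": 0, "ay": 0, "az": 0}, {"x": -0.18, "y": -0.12, "z": 0, "ax": 0, "ay": 0, "az": 0}, {"x": -0.18, "y": -0.12, "z": 0, "ax": 0, "ay": 0, "az": 0}, {"x": -0.18, "y": -0.12, "z": 0, "ax": 0, "ay": 0, "az": 0}, {"x": -0.18, "y": -0.12, "z": 0, "ax": 0, "ay": 0, "az": 0}, {"x": -0.18, "y": -0.12, "z": 0, "ax": 0, "ay": 0, "az": 0}, {"x": -0.18, "y": -0.12, "z": 0, "ax": 0, "ay": 0, "az": 0}]' --grip 0.2

```text
t: 0.82
ee_pos: [0.3573, 0.3554, 0.231]
orientation: [-180.0, -0.0, 160.4]
contact_force: [0.5, 0.8, 0.5]
finger_gap: 0.603
gripper_force: 0.0
```

apply_moves --targets '[{"x": -0.18, "y": -0.12, "z": 0, "ax": 0, "ay": 0, "az": 0}, {"x": -0.18, "y": -0.12, "z": 0, "ax": 0, "ay": 0, "az": 0}, {"x": -0.18, "y": -0.12, "z": 0, "ax": 0, "ay": 0, "az": 0}, {"x": -0.18, "y": -0.12, "z": 0, "ax": 0, "ay": 0, "az": 0}, {"x": -0.18, "y": -0.12, "z": 0, "ax": 0, "ay": 0, "az": 0}, {"x": -0.18, "y": -0.12, "z": 0, "ax": 0, "ay": 0, "az": 0}, {"x": -0.18, "y": -0.12, "z": 0, "ax": 0, "ay": 0, "az": -0.8}, {"x": 0, "y": 0, "z": 0, "ax": 0, "ay": 0, "az": -0.8}]'

```text
t: 1.48
ee_pos: [0.4947, 0.1702, 0.2303]
orientation: [-179.9, 0.0, 169.4]
contact_force: [-0.7, 0.8, -0.4]
finger_gap: 0.598
gripper_force: 0.0
```

```bash
python3 - <<'E'
from h import *
go([.51,.153,.059],169.5)
c=eyes.calibration("wrist"); im=eyes.camera("wrist")[:,:,::-1]; cv2.imwrite("pics/w2.png",im)
print(c["position"],c["attitude"])
E
```

```text
t 1.4833 pos [0.4947 0.1702 0.2303] ori [-1.7985e+02  2.0000e-02  1.6942e+02] gap 0.598
F [-0.7  0.8 -0.4] M [ 0.03  0.02 -0.01] pad 0.0
shares [-0.121 -0.091  1.142] az -0.01
[0.41827836 0.1842337  0.37276398] [-17.56030966   0.21861172  79.43825113]
```

View pics/w2.png

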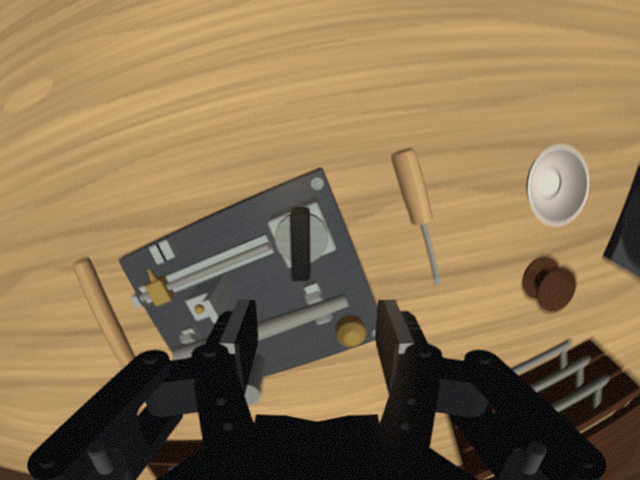

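The wrist view shows the black wing at (301,243), parallel to the tool's x axis as wanted. The pointer tip is at (150,270) and the index block at (161,251).

```bash
python3 - <<'E'
from h import *
c=eyes.calibration("wrist"); ct=eyes.calibration("top")
im=cv2.imread("pics/w2.png")[190:295,275:335]
m=(im.max(2)<40).astype(np.uint8)
n,l,s,cen=cv2.connectedComponentsWithStats(m); i=1+np.argmax(s[1:,4]); print(s[i],cen[i]+[275,190])
p=cen[i]+[275,190]
w=plane(c,np.array([p,[301,208],[300,280]]),.082,True); print(w.round(4), np.degrees(np.arctan2(*(w[1]-w[2])[1::-1])))
T=lambda p:(np.array(p)+.5)/5-.5+[215,185]
print(tri(ct,T((168,420)),c,p,False,True))
E
```

```text
[ 16  27  19  64 560] [300.52857143 259.27321429]
[[0.5174 0.1534 0.082 ]
 [0.4747 0.162  0.082 ]
 [0.5357 0.1494 0.082 ]] 168.2836886750126
(array([0.5103757 , 0.15265493, 0.09655704]), np.float64(0.006079686157519962))
```

apply_moves --targets '[{"x": -0.06, "y": -0.045, "z": 0.1, "ax": 0, "ay": 0, "az": 0}, {"x": -0.06, "y": -0.045, "z": 0.2, "ax": 0, "ay": 0, "az": 0}, {"x": 0, "y": 0, "z": 0.2, "ax": 0, "ay": 0, "az": 0}, {"x": 0, "y": 0, "z": 0.2, "ax": 0, "ay": 0, "az": 0}, {"x": 0, "y": 0, "z": 0.16, "ax": 0, "ay": 0, "az": 0}, {"x": 0, "y": 0, "z": 0.12, "ax": 0, "ay": 0, "az": 0}, {"x": 0, "y": 0, "z": 0.1, "ax": 0, "ay": 0, "az": 0}, {"x": 0, "y": 0, "z": 0.06, "ax": 0, "ay": 0, "az": 0}]'

```text
t: 2.2
ee_pos: [0.5061, 0.1585, 0.0577]
orientation: [-179.9, -0.2, 169.5]
contact_force: [-0.8, -0.2, 0.2]
finger_gap: 0.602
gripper_force: 0.0
```

apply_moves --targets '[{"x": 0, "y": 0, "z": 0, "ax": 0, "ay": 0, "az": 0}, {"x": 0, "y": 0, "z": 0, "ax": 0, "ay": 0, "az": 0}, {"x": 0, "y": 0, "z": 0, "ax": 0, "ay": 0, "az": 0}, {"x": 0, "y": 0, "z": 0, "ax": 0, "ay": 0, "az": 0}, {"x": 0, "y": 0, "z": 0, "ax": 0, "ay": 0, "az": 0}, {"x": 0, "y": 0, "z": 0, "ax": 0, "ay": 0, "az": 0}, {"x": 0, "y": 0, "z": 0, "ax": 0, "ay": 0, "az": 0}, {"x": 0, "y": 0, "z": 0, "ax": 0, "ay": 0, "az": 0}]' --grip -1 --grip_force 30

```text
t: 2.87
ee_pos: [0.5065, 0.1533, 0.0611]
orientation: [-179.4, -0.1, 169.3]
contact_force: [-8.5, -18.3, 3.2]
finger_gap: 0.178
gripper_force: 34.6
```

```bash
python3 - <<'E'
from h import *
go([.51,.153,.059],169.5)
E
```

```text
t 2.8667 pos [0.5065 0.1533 0.0611] ori [-1.7944e+02 -9.0000e-02  1.6934e+02] gap 0.178
F [ -8.5 -18.3   3.2] M [-2.78  1.17 -0.01] pad 34.60830599069595
shares [-0.023  0.002  0.014] az -0.03
```

apply_moves --targets '[{"x": -0.01, "y": -0.02, "z": 0, "ax": 0, "ay": 0, "az": 0}, {"x": -0.01, "y": -0.015, "z": 0, "ax": 0, "ay": 0, "az": 0}, {"x": 0, "y": 0, "z": 0, "ax": 0, "ay": 0, "az": 0}, {"x": 0, "y": 0, "z": 0, "ax": 0, "ay": 0, "az": 0.6}, {"x": 0, "y": 0, "z": 0, "ax": 0, "ay": 0, "az": 0.6}, {"x": 0, "y": 0, "z": 0, "ax": 0, "ay": 0, "az": 0.6}, {"x": 0, "y": 0, "z": 0, "ax": 0, "ay": 0, "az": 0.6}, {"x": 0, "y": 0, "z": 0, "ax": 0, "ay": 0, "az": 0.6}]'

```text
t: 3.53
ee_pos: [0.5069, 0.1539, 0.0611]
orientation: [-179.9, -0.4, 152.2]
contact_force: [-12.4, 3.2, 2.1]
finger_gap: 0.176
gripper_force: 34.6
```

```bash
python3 - <<'E'
from h import *
go([.51,.153,.059],169.5)
E
```

```text
t 3.5333 pos [0.5069 0.1539 0.0611] ori [-179.94   -0.36  152.23] gap 0.176
F [-12.4   3.2   2.1] M [ 0.6   1.92 -0.01] pad 34.60311949253082
shares [-0.021  0.005  0.014] az -3.01
```

apply_moves --targets '[{"x": 0, "y": 0, "z": 0, "ax": 0, "ay": 0, "az": 0.9}, {"x": 0, "y": 0, "z": 0, "ax": 0, "ay": 0, "az": 0.9}, {"x": 0, "y": 0, "z": 0, "ax": 0, "ay": 0, "az": 0.9}, {"x": 0, "y": 0, "z": 0, "ax": 0, "ay": 0, "az": 0.9}, {"x": 0, "y": 0, "z": 0, "ax": 0, "ay": 0, "az": 0.9}, {"x": 0, "y": 0, "z": 0, "ax": 0, "ay": 0, "az": 0.9}, {"x": 0, "y": 0, "z": 0, "ax": 0, "ay": 0, "az": 0.9}, {"x": 0, "y": 0, "z": 0, "ax": 0, "ay": 0, "az": 0.9}]'

```text
t: 4.2
ee_pos: [0.5084, 0.1552, 0.0612]
orientation: [-180.0, -0.3, 110.9]
contact_force: [-3.8, 8.9, -2.2]
finger_gap: 0.18
gripper_force: 33.9
```

apply_moves --targets '[{"x": 0, "y": 0, "z": 0, "ax": 0, "ay": 0, "az": 0.9}, {"x": 0, "y": 0, "z": 0, "ax": 0, "ay": 0, "az": 0.9}, {"x": 0, "y": 0, "z": 0, "ax": 0, "ay": 0, "az": 0.9}, {"x": 0, "y": 0, "z": 0, "ax": 0, "ay": 0, "az": 0.9}, {"x": 0, "y": 0, "z": 0, "ax": 0, "ay": 0, "az": 0.9}, {"x": 0, "y": 0, "z": 0, "ax": 0, "ay": 0, "az": 0.9}, {"x": 0, "y": 0, "z": 0, "ax": 0, "ay": 0, "az": 0.9}, {"x": 0, "y": 0, "z": 0, "ax": 0, "ay": 0, "az": 0}]'

```text
t: 4.87
ee_pos: [0.5102, 0.1553, 0.0612]
orientation: [180.0, -0.3, 74.8]
contact_force: [3.3, 9.0, -6.7]
finger_gap: 0.182
gripper_force: 33.4
```

```bash
python3 - <<'E'
from h import *
go([.51,.153,.059],64.5)
a,ca=grab("top"); b,cb=grab("scene"); w,cw=grab("wrist")
cv2.imwrite("pics/t3.png",a);cv2.imwrite("pics/s3.png",b);cv2.imwrite("pics/w3.png",w)
f=lambda im,x,y,k,W,H:cv2.resize(im[y:y+H,x:x+W],None,fx=k,fy=k,interpolation=cv2.INTER_CUBIC)
A=f(a,270,235,6,66,50); B=f(b,300,230,6,66,50)
cv2.imwrite("pics/m3.png",np.hstack([A,B])); print(cw["position"],cw["attitude"])
E
```

```text
t 4.8667 pos [0.5102 0.1553 0.0612] ori [179.96  -0.32  74.79] gap 0.182
F [ 3.3  9.  -6.7] M [ 1.36 -0.31 -0.07] pad 33.37574779987335
shares [-0.015  0.003  0.014] az 1.8
[0.52914091 0.22857654 0.20408935] [-17.29538154  -0.04257004 -14.94656738]
```

View pics/m3.png

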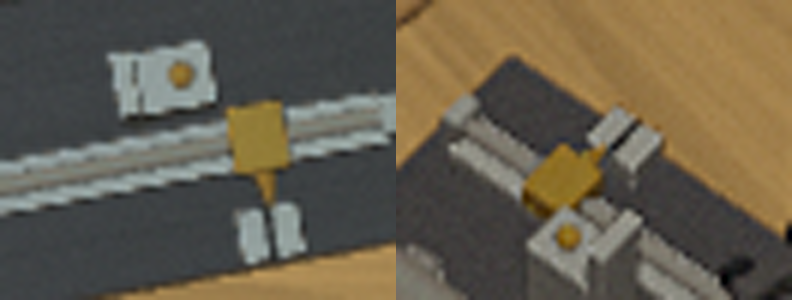

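The left half (top view) shows the tip at (270,204) and the line's middle at (270,234). In the right half (scene view), the tip is at about (605,150) and the line runs from (614,152) to (635,125). They are almost lined up.

```bash
python3 - <<'E'
from h import *
ct,cs=eyes.calibration("top"),eyes.calibration("scene"); o=np.array([.578,.081]); yaw=np.radians(11.35)
T=lambda p:(np.array(p)+.5)/6-.5+[270,235]
S=lambda p:(np.array(p)+.5)/6-.5+[300-66,230]
F=lambda c,p,z:(toF(plane(c,p,z)[0],o,yaw)*1000).round(1)
print("top tip",F(ct,T((270,204)),.036)); 
for p in [(266,208),(270,234),(275,260)]: print(" line",F(ct,T(p),.032))
print("scene tip",F(cs,S((605,150)),.036))
for p in [(614,152),(625,138),(635,125)]: print(" line",F(cs,S(p),.032))
# automatic: brass tip and dark line in the top view
a=cv2.imread("pics/t3.png"); g=cv2.cvtColor(a,cv2.COLOR_BGR2GRAY).astype(float); h=cv2.cvtColor(a,cv2.COLOR_BGR2HSV)
ys,xs=np.nonzero((h[235:285,305:325,1]>110)&(h[235:285,305:325,2]>60))
for r in range(22,38): 
    s=xs[ys==r]; 
    if len(s): q=[s.mean()+305,r+235]; print("brass row",r+235,len(s),F(ct,q,.036))
for r in range(270,279):
    v=g[r,306:322]; print("row",r,v.astype(int))
E
```

```text
top tip [-78.1 -61.2]
 line [-79.2 -59.4]
 line [-89.2 -59.1]
 line [-99.3 -59.1]
scene tip [-77.4 -58.8]
 line [-81.  -57.1]
 line [-88.9 -57.8]
 line [-96.2 -58.6]
brass row 257 10 [-51.2 -61.4]
brass row 258 10 [-53.4 -60.9]
brass row 259 10 [-55.7 -60.5]
brass row 260 9 [-58.2 -61.2]
brass row 261 9 [-60.4 -60.8]
brass row 262 9 [-62.7 -60.4]
brass row 263 7 [-64.5 -57.7]
brass row 264 4 [-67.4 -60.7]
brass row 265 3 [-69.8 -61.4]
brass row 266 3 [-72.1 -60.9]
brass row 267 2 [-74.5 -61.6]
brass row 268 2 [-76.8 -61.2]
row 270 [ 65  63  67 105 113 137 159 123  48 125 153 153 152 136  64  63]
row 271 [ 63  60  72 109 152 153 153 147  44  96 153 152 154 150  63  65]
row 272 [ 62  65  67  99 152 150 151 147  69  96 152 153 154 154  49  63]
row 273 [ 64  63  62  74 158 155 155 150  89  75 153 153 153 145  55  63]
row 274 [ 63  62  61  83 162 155 154 149  91  59 154 156 156 152  87  65]
row 275 [ 64  65  63  83 162 156 155 153 123  60 154 158 158 154 137  66]
row 276 [ 63  65  63  76 137 157 158 158 149  49 125 157 150 149 153  64]
row 277 [ 63  66  64  68 102 156 155 150 140  44 103 154 110  73  53  59]
row 278 [ 67  62  66  64  78 155 149  86  70  42  57  60  66  74  91  91]
```

apply_moves --targets '[{"x": 0, "y": 0, "z": 0, "ax": 0, "ay": 0, "az": 0.5}, {"x": 0, "y": 0, "z": 0, "ax": 0, "ay": 0, "az": 0.5}, {"x": 0, "y": 0, "z": 0, "ax": 0, "ay": 0, "az": 0.5}, {"x": 0, "y": 0, "z": 0, "ax": 0, "ay": 0, "az": 0}, {"x": 0, "y": 0, "z": 0, "ax": 0, "ay": 0, "az": 0}, {"x": 0, "y": 0, "z": 0, "ax": 0, "ay": 0, "az": 0}, {"x": 0, "y": 0, "z": 0, "ax": 0, "ay": 0, "az": 0}, {"x": 0, "y": 0, "z": 0, "ax": 0, "ay": 0, "az": 0}]'

```text
t: 5.68
ee_pos: [0.5106, 0.1552, 0.0612]
orientation: [180.0, -0.3, 66.4]
contact_force: [4.7, 8.6, -6.2]
finger_gap: 0.18
gripper_force: 33.2
```

apply_moves --targets '[{"x": 0, "y": 0, "z": 0, "ax": 0, "ay": 0, "az": 0}, {"x": 0, "y": 0, "z": 0, "ax": 0, "ay": 0, "az": 0}, {"x": 0, "y": 0, "z": 0, "ax": 0, "ay": 0, "az": 0}, {"x": 0, "y": 0, "z": 0, "ax": 0, "ay": 0, "az": 0}, {"x": 0, "y": 0, "z": -0.05, "ax": 0, "ay": 0, "az": 0}, {"x": 0, "y": 0, "z": -0.15, "ax": 0, "ay": 0, "az": 0}, {"x": 0, "y": 0, "z": -0.2, "ax": 0, "ay": 0, "az": 0}, {"x": 0, "y": 0, "z": -0.2, "ax": 0, "ay": 0, "az": 0}]' --grip 0.1

```text
t: 6.35
ee_pos: [0.509, 0.1521, 0.1513]
orientation: [-179.9, 0.1, 66.4]
contact_force: [1.1, -0.4, 0.5]
finger_gap: 0.549
gripper_force: 0.0
```

```bash
python3 - <<'E'
from h import *
go([.6415,-.0105,.16],78.4)
a,ca=grab("top"); b,cb=grab("scene"); cv2.imwrite("pics/t4.png",a); cv2.imwrite("pics/s4.png",b)
o=np.array([.578,.081]); yaw=np.radians(11.35)
F=lambda c,p,z:(toF(plane(c,p,z)[0],o,yaw)*1000).round(1)
h=cv2.cvtColor(a,cv2.COLOR_BGR2HSV); print(a[240,330])
m=(h[...,1]>110)&(h[...,2]>60); m[:263]=0; m[270:]=0; m[:,:300]=0; m[:,326:]=0
for r in range(264,270):
    s=np.nonzero(m[r])[0]
    if len(s): print(r,len(s),F(ca,[s.mean(),r],.036))
g=cv2.cvtColor(a,cv2.COLOR_BGR2GRAY).astype(float)
for r in range(271,277):
    w=np.clip(150-g[r,310:319],0,None); w[:2]=0; print(r,F(ca,[(w*np.arange(310,319)).sum()/w.sum(),r],.032))
E
```

```text
t 6.35 pos [0.509  0.1521 0.1513] ori [-1.7994e+02  5.0000e-02  6.6370e+01] gap 0.549
F [ 1.1 -0.4  0.5] M [-0.02  0.   -0.03] pad 0.0
shares [-0.639  1.243 -0.059] az -2.1
[65 63 60]
264 4 [-67.  -58.4]
265 3 [-69.4 -59.1]
266 3 [-71.7 -58.7]
267 2 [-74.1 -59.4]
268 1 [-76.6 -60.1]
271 [-83.3 -59.6]
272 [-85.5 -59.3]
273 [-87.9 -59.3]
274 [-90.1 -58.9]
275 [-92.5 -58.9]
276 [-94.9 -59.4]
```

The tip now sits on the line, at fixture y −59.1 against −59.2 mm for the line. Next is the keeper handle.

apply_moves --targets '[{"x": -0.08, "y": 0.155, "z": -0.02, "ax": 0, "ay": 0, "az": 0}, {"x": -0.08, "y": 0.155, "z": -0.02, "ax": 0, "ay": 0, "az": 0}, {"x": -0.08, "y": 0.155, "z": -0.02, "ax": 0, "ay": 0, "az": 0}, {"x": -0.08, "y": 0.155, "z": 0, "ax": 0, "ay": 0, "az": 0}, {"x": -0.08, "y": 0.155, "z": 0, "ax": 0, "ay": 0, "az": 0}, {"x": -0.08, "y": 0.155, "z": 0, "ax": 0, "ay": 0, "az": 0}, {"x": -0.08, "y": 0.155, "z": 0, "ax": 0, "ay": 0, "az": 0}, {"x": -0.08, "y": 0.155, "z": 0, "ax": 0, "ay": 0, "az": 0}]'

```text
t: 7.12
ee_pos: [0.6422, -0.0113, 0.1594]
orientation: [180.0, 0.0, 66.4]
contact_force: [0.1, -0.7, 0.6]
finger_gap: 0.551
gripper_force: 0.0
```

apply_moves --targets '[{"x": 0, "y": 0, "z": 0, "ax": 0, "ay": 0, "az": -0.7}, {"x": 0, "y": 0, "z": 0, "ax": 0, "ay": 0, "az": -0.7}, {"x": 0, "y": 0, "z": 0, "ax": 0, "ay": 0, "az": -0.7}, {"x": 0, "y": 0, "z": 0, "ax": 0, "ay": 0, "az": 0}, {"x": 0, "y": 0, "z": 0, "ax": 0, "ay": 0, "az": 0}, {"x": 0, "y": 0, "z": 0, "ax": 0, "ay": 0, "az": 0}, {"x": 0, "y": 0, "z": 0, "ax": 0, "ay": 0, "az": 0}, {"x": 0, "y": 0, "z": 0, "ax": 0, "ay": 0, "az": 0}]'

```text
t: 7.78
ee_pos: [0.6415, -0.0099, 0.1594]
orientation: [180.0, -0.0, 78.4]
contact_force: [0.1, 0.1, 0.2]
finger_gap: 0.549
gripper_force: 0.0
```

```bash
python3 - <<'E'
from h import *
go([.641,-.011,.088],78.4)
E
```

```text
t 7.7833 pos [ 0.6415 -0.0099  0.1594] ori [179.99  -0.    78.38] gap 0.549
F [0.1 0.1 0.2] M [-0.   -0.01 -0.01] pad 0.0
shares [-0.008 -0.002  0.476] az -0.0
```

apply_moves --targets '[{"x": -0.008, "y": 0, "z": 0.08, "ax": 0, "ay": 0, "az": 0}, {"x": 0, "y": 0, "z": 0.1, "ax": 0, "ay": 0, "az": 0}, {"x": 0, "y": 0, "z": 0.1, "ax": 0, "ay": 0, "az": 0}, {"x": 0, "y": 0, "z": 0.08, "ax": 0, "ay": 0, "az": 0}, {"x": 0, "y": 0, "z": 0.06, "ax": 0, "ay": 0, "az": 0}, {"x": 0, "y": 0, "z": 0.05, "ax": 0, "ay": 0, "az": 0}, {"x": 0, "y": 0, "z": 0, "ax": 0, "ay": 0, "az": 0}, {"x": 0, "y": 0, "z": 0, "ax": 0, "ay": 0, "az": 0}]'

```text
t: 8.45
ee_pos: [0.6412, -0.0112, 0.0885]
orientation: [-180.0, 0.0, 78.4]
contact_force: [0.5, 1.2, -0.3]
finger_gap: 0.546
gripper_force: 0.0
```

apply_moves --targets '[{"x": 0, "y": 0, "z": 0, "ax": 0, "ay": 0, "az": 0}, {"x": 0, "y": 0, "z": 0, "ax": 0, "ay": 0, "az": 0}, {"x": 0, "y": 0, "z": 0, "ax": 0, "ay": 0, "az": 0}, {"x": 0, "y": 0, "z": 0, "ax": 0, "ay": 0, "az": 0}, {"x": 0, "y": 0, "z": 0, "ax": 0, "ay": 0, "az": 0}, {"x": 0, "y": 0, "z": 0, "ax": 0, "ay": 0, "az": 0}, {"x": 0, "y": 0, "z": 0, "ax": 0, "ay": 0, "az": 0}, {"x": 0, "y": 0, "z": 0, "ax": 0, "ay": 0, "az": 0}]' --grip -1 --grip_force 25

```text
t: 9.12
ee_pos: [0.6419, -0.0113, 0.0899]
orientation: [179.9, -0.0, 78.4]
contact_force: [0.1, -0.0, 4.7]
finger_gap: 0.19
gripper_force: 24.4
```

```bash
python3 - <<'E'
from h import *
go([.641,-.011,.088],78.4)
E
```

```text
t 9.1167 pos [ 0.6419 -0.0113  0.0899] ori [ 1.7989e+02 -1.0000e-02  7.8430e+01] gap 0.19
F [ 0.1 -0.   4.7] M [-0.08  0.08 -0.01] pad 24.38293218612671
shares [ 0.001 -0.006  0.013] az 0.0
```

apply_moves --targets '[{"x": 0.0017, "y": -0.0415, "z": 0, "ax": 0, "ay": 0, "az": 0.8}, {"x": 0.0017, "y": -0.0415, "z": 0, "ax": 0, "ay": 0, "az": 0.8}, {"x": 0.0017, "y": -0.0415, "z": 0, "ax": 0, "ay": 0, "az": 0.8}, {"x": 0.0017, "y": -0.0415, "z": 0, "ax": 0, "ay": 0, "az": 0.8}, {"x": 0.0017, "y": -0.0415, "z": 0, "ax": 0, "ay": 0, "az": 0.8}, {"x": 0.0017, "y": -0.0415, "z": 0, "ax": 0, "ay": 0, "az": 0.8}, {"x": 0.0017, "y": -0.0415, "z": 0, "ax": 0, "ay": 0, "az": 0.8}, {"x": 0.0017, "y": -0.0415, "z": 0, "ax": 0, "ay": 0, "az": 0.8}]'

```text
t: 9.78
ee_pos: [0.5991, 0.0128, 0.0899]
orientation: [179.9, -0.0, 41.5]
contact_force: [-0.6, -2.1, 6.0]
finger_gap: 0.193
gripper_force: 24.4
```

```bash
python3 - <<'E'
from h import *
go([.5805,.0507,.088],11.35)
s=status.sense(); h=np.array([.657,.066]); d=s["ee_pos"][:2]-h; print(np.linalg.norm(d),(np.degrees(np.arctan2(d[1],d[0]))%360-191.35)*np.pi/180)
E
```

```text
t 9.7833 pos [0.5991 0.0128 0.0899] ori [ 1.7989e+02 -4.0000e-02  4.1500e+01] gap 0.193
F [-0.6 -2.1  6. ] M [-0.25  0.02 -0.03] pad 24.4280406832695
shares [ 0.074 -0.271  0.012] az 5.26
0.07856854793245963 0.5451083073746207
```

apply_moves --targets '[{"x": 0.0012, "y": -0.035, "z": 0, "ax": 0, "ay": 0, "az": 0.67}, {"x": 0.0012, "y": -0.035, "z": 0, "ax": 0, "ay": 0, "az": 0.67}, {"x": 0.0012, "y": -0.035, "z": 0, "ax": 0, "ay": 0, "az": 0.67}, {"x": 0.0012, "y": -0.035, "z": 0, "ax": 0, "ay": 0, "az": 0.67}, {"x": 0.0012, "y": -0.035, "z": 0, "ax": 0, "ay": 0, "az": 0.67}, {"x": 0.0012, "y": -0.035, "z": 0, "ax": 0, "ay": 0, "az": 0.67}, {"x": 0.0012, "y": -0.035, "z": 0, "ax": 0, "ay": 0, "az": 0.67}, {"x": 0.0012, "y": -0.035, "z": 0, "ax": 0, "ay": 0, "az": 0.5}]'

```text
t: 10.45
ee_pos: [0.5808, 0.0493, 0.09]
orientation: [179.9, -0.1, 11.8]
contact_force: [-1.3, -1.8, 5.5]
finger_gap: 0.192
gripper_force: 24.5
```

```bash
python3 - <<'E'
from h import *
go([.5805,.0507,.088],11.35)
s=status.sense(); h=np.array([.657,.066]); d=s["ee_pos"][:2]-h; print(np.linalg.norm(d),(np.degrees(np.arctan2(d[1],d[0]))%360-191.35)*np.pi/180)
E
```

```text
t 10.45 pos [0.5808 0.0493 0.09  ] ori [ 1.7986e+02 -6.0000e-02  1.1760e+01] gap 0.192
F [-1.3 -1.8  5.5] M [-0.35  0.21 -0.08] pad 24.529639184474945
shares [ 0.    -0.009  0.013] az 0.07
0.07803846777772798 0.017149159747649613
```

apply_moves --targets '[{"x": 0, "y": -0.01, "z": 0, "ax": 0, "ay": 0, "az": 0.1}, {"x": 0, "y": -0.01, "z": 0, "ax": 0, "ay": 0, "az": 0}, {"x": 0, "y": -0.01, "z": 0, "ax": 0, "ay": 0, "az": 0}, {"x": 0, "y": 0, "z": 0, "ax": 0, "ay": 0, "az": 0}, {"x": 0, "y": 0, "z": 0, "ax": 0, "ay": 0, "az": 0}, {"x": 0, "y": 0, "z": 0, "ax": 0, "ay": 0, "az": 0}, {"x": 0, "y": 0, "z": 0, "ax": 0, "ay": 0, "az": 0}, {"x": 0, "y": 0, "z": 0, "ax": 0, "ay": 0, "az": 0}]'

```text
t: 11.12
ee_pos: [0.5806, 0.0499, 0.09]
orientation: [179.5, -0.1, 11.2]
contact_force: [2.1, -16.2, 5.2]
finger_gap: 0.195
gripper_force: 25.0
```

```bash
python3 - <<'E'
from h import *
go([.5805,.0507,.088],11.35)
s=status.sense(); h=np.array([.657,.066]); d=s["ee_pos"][:2]-h; print(np.linalg.norm(d),(np.degrees(np.arctan2(d[1],d[0]))%360-191.35)*np.pi/180)
E
```

```text
t 11.1167 pos [0.5806 0.0499 0.09  ] ori [ 1.7951e+02 -7.0000e-02  1.1230e+01] gap 0.195
F [  2.1 -16.2   5.2] M [-2.34 -0.24 -0.03] pad 24.961281716823578
shares [ 0.    -0.005  0.013] az -0.02
0.0780370897865377 0.009556653221580272
```

apply_moves --targets '[{"x": 0, "y": 0, "z": 0, "ax": 0, "ay": 0, "az": 0}, {"x": 0, "y": 0, "z": 0, "ax": 0, "ay": 0, "az": 0}, {"x": 0, "y": 0, "z": 0, "ax": 0, "ay": 0, "az": 0}, {"x": 0, "y": 0.02, "z": 0, "ax": 0, "ay": 0, "az": 0}, {"x": 0, "y": 0, "z": 0, "ax": 0, "ay": 0, "az": 0}, {"x": 0, "y": 0, "z": -0.1, "ax": 0, "ay": 0, "az": 0}, {"x": 0, "y": 0, "z": -0.2, "ax": 0, "ay": 0, "az": 0}, {"x": 0, "y": 0, "z": -0.2, "ax": 0, "ay": 0, "az": 0}]' --grip 0.1

```text
t: 11.78
ee_pos: [0.5791, 0.0522, 0.1627]
orientation: [-179.9, 0.2, 11.5]
contact_force: [0.9, -0.7, 0.4]
finger_gap: 0.552
gripper_force: 0.0
```

apply_moves --targets '[{"x": -0.1, "y": 0, "z": -0.2, "ax": 0, "ay": 0, "az": 0}, {"x": -0.2, "y": 0, "z": -0.2, "ax": 0, "ay": 0, "az": 0}, {"x": -0.2, "y": 0, "z": -0.1, "ax": 0, "ay": 0, "az": 0}, {"x": -0.2, "y": 0, "z": 0, "ax": 0, "ay": 0, "az": 0}, {"x": -0.2, "y": 0, "z": 0, "ax": 0, "ay": 0, "az": 0}, {"x": -0.2, "y": 0, "z": 0, "ax": 0, "ay": 0, "az": 0}, {"x": 0, "y": 0, "z": 0, "ax": 0, "ay": 0, "az": 0}, {"x": 0, "y": 0, "z": 0, "ax": 0, "ay": 0, "az": 0}]'

```text
t: 12.45
ee_pos: [0.4183, 0.0193, 0.2389]
orientation: [180.0, -0.1, 11.4]
contact_force: [0.1, -0.3, -1.0]
finger_gap: 0.548
gripper_force: 0.0
```

```bash
python3 - <<'E'
from h import *
go([.5805,.0507,.088],11.35)
a,ca=grab("top"); b,cb=grab("scene"); cv2.imwrite("pics/t5.png",a); cv2.imwrite("pics/s5.png",b)
f=lambda im,x,y,k,W,H:cv2.resize(im[y:y+H,x:x+W],None,fx=k,fy=k,interpolation=cv2.INTER_CUBIC)
cv2.imwrite("pics/m5.png",np.vstack([f(a,215,185,4,195,75)[:300,:780],f(b,235,235,4,195,75)]))
cv2.imwrite("pics/m5.png",np.hstack([f(a,218,185,3,132,130),f(b,270,230,3,132,130)]))
E
```

```text
t 12.45 pos [0.4183 0.0193 0.2389] ori [ 1.7998e+02 -1.4000e-01  1.1440e+01] gap 0.548
F [ 0.1 -0.3 -1. ] M [ 0.01 -0.05  0.01] pad 0.0
shares [1.099 0.009 1.009] az 0.02
```

View pics/m5.png

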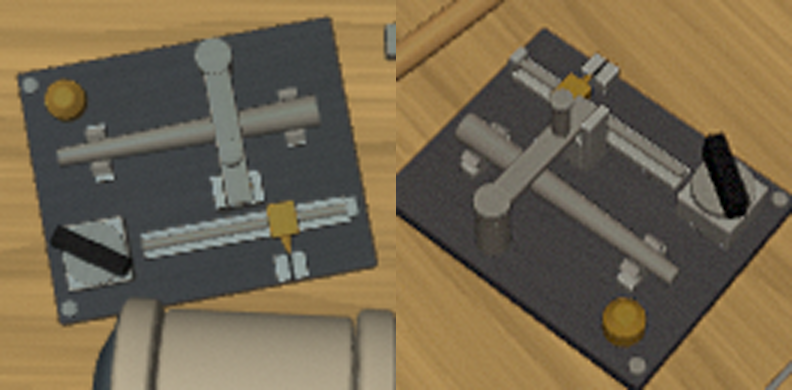

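The picture shows the bar lying across the mandrel against its stop (hinge cap (213,56), handle cap (231,150)). The mandrel is still in its V-blocks, and the pointer tip at (288,250) is on the line. I'll check the bar angle and tip in numbers.

```bash
python3 - <<'E'
from h import *
ca=eyes.calibration("top"); o=np.array([.578,.081]); yaw=np.radians(11.35)
T=lambda p:(np.array(p)+.5)/3-.5+[218,185]
F=lambda p,z:toF(plane(ca,p,z)[0],o,yaw)*1000
g,h=F(T((213,56)),.076),F(T((231,150)),.119); e=F(T((238,204)),.076)
print(g,h,e,"keeper",np.arctan2(-(h-g)[1],-(h-g)[0]),np.arctan2(-(e-g)[1],-(e-g)[0]))
a=cv2.imread("pics/t5.png"); H=cv2.cvtColor(a,cv2.COLOR_BGR2HSV)
m=(H[...,1]>110)&(H[...,2]>60); m[:,:300]=0; m[:,326:]=0
for r in range(264,269):
    s=np.nonzero(m[r])[0]
    if len(s): print(r,len(s),F([s.mean(),r],.036).round(1))
G=cv2.cvtColor(a,cv2.COLOR_BGR2GRAY).astype(float)
for r in range(271,277):
    w=np.clip(150-G[r,310:319],0,None); w[:2]=0; print(r,F([(w*np.arange(310,319)).sum()/w.sum(),r],.032).round(1))
E
```

```text
[ 74.18478182 -30.67784383] [ -2.58926927 -31.75011983] [-38.15066195 -28.93639025] keeper 0.01396573806411397 -0.015501021250795386
264 4 [-67.  -58.4]
265 3 [-69.4 -59.1]
266 3 [-71.7 -58.7]
267 2 [-74.1 -59.4]
268 2 [-76.4 -59. ]
271 [-83.3 -59.5]
272 [-85.5 -59.2]
273 [-87.9 -59.3]
274 [-90.1 -58.9]
275 [-92.5 -58.9]
276 [-94.9 -59.4]
```

The keeper angle reads about 0 rad and the tip is within about 0.3 mm of the line, so I'm handing the job in.

```bash
python3 -c "
from workcell import order
print(order.job_done())"
```

```text
the job is handed in; nothing more can be done
None
```

I handed the job in at about 12.5 s. By the last camera check the pointer tip is on the index line to about 0.3 mm, the keeper reads about 0 rad against its stop, the mandrel is still in its V-blocks, and the arm is clear; no verdict came back.

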